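# Put the cleaned nail-care things back in their holders

### The job

Put each of the four cleaned things back into the grey holder on the worktop that fits it, flat on the holder's floor and inside its raised edges: the block of rotary bits in the wide oblong holder, the nail clipper in the narrow oblong one, the white mixing cup in the wide low ring, and the dropper bottle in the small deep ring. Keep the dropper bottle upright throughout, and leave the nail brush where it lies.

Things in the scene. Friction and masses are not known exactly. Their poses are not given: they have to be found in the camera images.
- block_center (a point): Blue metal block with a row of rotary bits standing in its top, loose, 36 mm wide (x), 92 mm long (y); the body is 41 mm high (the lowest 20 mm are 36 mm wide, above that 26 mm wide), the thin bits reach 51 mm. The point lies on its middle, 20.5 mm above its underside. Grip it across its width. Its z axis points up, its y axis along its length (either way round is the same), its x axis across it.
- clipper_center (a point): Steel nail clipper lying flat, loose, 16 mm wide (x), 80 mm long (y), 12 mm high (a body 8 mm high with a 10 mm wide lever fixed above it). The point lies at its middle, 6 mm above its underside. Grip it across its width at the middle, with the fingertips almost on the surface. Its z axis points up, its y axis along its length (either way round is the same), its x axis across it.
- cup_center (a point): Small white mixing cup with a waist, loose, 42 mm in diameter at the rim and 37 mm at the foot, 32 mm high, mouth up. The point lies on its axis, 16 mm above its foot. z up; its yaw means nothing.
- dropper_center (a point): Brown glass dropper bottle with black cap and rubber bulb, loose, standing; the glass is 32 mm in diameter and 70 mm high, the cap 24 mm in diameter up to 77 mm, the bulb 13 mm in diameter up to 102 mm. The point lies on its axis, 51 mm above its foot; a good place to grip is the glass 55 to 65 mm above the foot. z up; its yaw means nothing.
- block_cradle_seat (a point): Wide oblong grey holder with a black floor, fixed to the worktop, 60 mm (x) by 116 mm (y) outside, 52 by 108 mm inside. The point is the centre of its floor, 3 mm above the worktop. Low walls 6 mm above the floor along both ends and 17 mm round each corner; the middle 82 mm of each long side is open for the fingers. For the block of bits, lengthwise. Its z axis points up, its y axis along its length (either way round is the same), its x axis across it.
- clipper_cradle_seat (a point): Narrow oblong grey holder with a black floor, fixed to the worktop, 39 mm (x) by 104 mm (y) outside, 31 by 96 mm inside. The point is the centre of its floor, 3 mm above the worktop. Low walls 5 mm above the floor along both ends and 17 mm round each corner; the middle 70 mm of each long side is open for the fingers. For the nail clipper, lengthwise. Its z axis points up, its y axis along its length (either way round is the same), its x axis across it.
- cup_ring_seat (a point): Wide low round grey holder with a black floor, fixed to the worktop, 74 mm in diameter outside, 64 mm inside; the rim stands 4 mm above the floor. The point is the centre of its floor, 3 mm above the worktop. For the white cup.
- dropper_ring_seat (a point): Small deep round grey holder with a black floor, fixed to the worktop, 58 mm in diameter outside, 48 mm inside; the rim stands 25 mm above the floor. The point is the centre of its floor, 3 mm above the worktop. For the dropper bottle.
- brush_center (a point): White nail brush lying bristles down behind the front row, loose, 36 mm wide (x), 98 mm long (y), 32 mm high. The point lies at its middle, 16 mm above the surface. It has no holder and stays where it is. Its z axis points up, its y axis along its length (either way round is the same), its x axis across it.
There are look-alikes about, which are no part of the job. There is more than one size of the part that bears cup_center; the job needs the smallest.

How it is judged:
By the outcome, as a careful person would: the job done as asked, in the order asked, and still so for the second after the job is handed in, with the robot touching nothing.
It also fails if it takes over 112 s, if anything falls off the work surface, if the arm or the gripper's body presses on something with over 40 N, if the wrist force passes 120 N, or if a joint passes its speed limit or range.

### The arm

A 6-joint arm with a two-finger parallel gripper is mounted at the origin on a cart in front of the work surface, level with it; the furniture and walls round the work are solid. World frame = base frame: x ahead of the robot, y to its left, z up, the work surface at z = 0. Lengths are in m, angles in degrees, forces in N, time in s.
With the tool pointing down it reaches from about 0.25 to 0.725 m from the base axis. Payload 9.7 kg.
Tool frame: the origin (TCP) lies midway between the tips of the shut fingers; the grasp point (between the pads) lies 19 mm behind it; z points along the fingers, y is the direction in which the jaws open and shut (so a half turn about z gives the same grasp; the last joint's range is limited). The gripper opens to 85 mm and grips with 20 to 120 N. Pads are 22 mm wide; open, the fingers measure 114 mm over their backs; the gripper's body (76 mm by 85 mm) begins 54 mm behind the grasp point. The pads swing forward as they close: fully open they stand 13 mm farther back than shut.
Start: joints at [-75.917, 4.979, 10.078, 95.1, 0, 90], TCP at [0.134, -0.533, 0.231] pointing down, gripper open.
Joint ranges: [-179.16, 179.16], [-48.56, 103.87], [-65.8, 70.77], [-126.05, 130.52], [-82.76, 87.17], [-180, 180]. Speed limits (degrees/s): [127.2, 127.2, 147.25, 180, 180, 180].

### API

Orientations are given as [roll, pitch, yaw] about the fixed x, y, z axes, in that order (R = Rz(yaw) Ry(pitch) Rx(roll)).
In Python, from workcell import get_obs, camera, get_calibration, job_done gives the robot as it stands.
- The arm moves only by the tool play_rows, never from a script. Its argument "commands" is text: rows parted by semicolons, each of 5 numbers parted by spaces: the opening, from 0 (shut) to 1 (fully open), then the shift along the world's x, y, z in mm, then the turn about the world's z in degrees. A call has 1 to 10 rows; each row is the pose to reach, as a shift and turn from the pose commanded when the call began; what a row does not reach only later rows make up. A row lasts 1/12 s, in which the tool goes at most 41.7 mm and 7.16 degrees, less where a joint would pass 70% of its speed; a pose out of reach is approached as far as the arm can. A call with a gripper value outside its range is refused whole. The fingers move at their own pace and stop on an object; "force" is the grip in N (left out, the last holds). Time passes only in rows, so rows that repeat a pose let the fingers close. It gives the time, the measured TCP pose, the force and the opening at its end, in the units of the state.
- get_obs(): the state, without advancing time (a new reading comes with each control period).
- camera(name): name is "scene" or "top"; returns the picture (384x512x3 uint8, red, green, blue); there is no depth.
- get_calibration(name): a dict with "fx", "fy", "cx", "cy" (pixels), "eye" and "attitude" of the camera in the world. Camera axes: x right, y down, z forward; pixel columns grow to the right and rows downward; lengths in m; the calibration is good to about 2 mm. A picture is of the moment at which its call begins. get_calibration takes no time and is no camera call.
- job_done(): hands the job in, once; it reports no verdict.
The state is a dict: "time": time; "q": joint angles; "qd": joint speeds; "joint_efforts": joint torques, N m; "ee_pos": TCP position; "tcp_rot": TCP orientation; "wrist_force": force on the tool from outside, world axes, zero at the start; "torque": the same for the moment, N m; "opening": finger opening in m.
Only numpy, scipy, OpenCV 4.12 (cv2) and the standard library are available. Lean on these libraries where they do the work, as an engineer would, in place of code of your own. Each camera call takes 0.05 s, during which the arm holds its last target.

## Working session

There is one attempt and no reset: what is moved stays moved. The work goes in short steps, Python scripts to look and compute and a tool call to move; the robot and the scene stay as the last step left them, time stands still between calls to the robot, and variables do not carry over. Pictures are saved under pics/ and viewed, and the job is handed in when it is done.

Besides the shell and the picture viewer there is one more tool, called after "Emit:" as a command line: name --argument value ..., lists and objects as JSON in quotes. play_rows: Moves the arm, as the interface text tells. Its arguments: {"type":"object","properties":{"commands":{"type":"string"},"force":{"type":"number"}},"required":["commands"]}

```bash
mkdir -p pics; ls; python3 - <<'E'
from workcell import *
import cv2
o=get_obs();print(o)
for n in("scene","top"):
    im=camera(n);cv2.imwrite(f"pics/{n}0.png",cv2.cvtColor(im,cv2.COLOR_RGB2BGR));print(n,get_calibration(n))
E
```

```text
pics
{'time': 0.0, 'q': array([-7.59164885e+01,  5.00988651e+00,  1.00314545e+01,  9.51011524e+01,
       -5.21748797e-04,  8.99971922e+01]), 'qd': array([ 0.04047129, -0.00609451,  0.03279021,  0.02955512, -0.09783102,
       -0.01378547]), 'joint_efforts': array([-1.57052211e-03, -5.20393002e+01,  4.64799142e+01,  1.62578851e-02,
        3.07522566e-05,  3.84311207e-06]), 'ee_pos': array([ 0.1337687 , -0.53321555,  0.23056787]), 'tcp_rot': array([-1.79920416e+02,  5.17848298e-04,  1.40863199e+01]), 'wrist_force': array([-0.26299887, -0.31946051,  0.07876612]), 'torque': array([ 0.01382   , -0.04847343, -0.02719259]), 'opening': 0.08543587194055302}
scene {'fx': 401.6337061250109, 'fy': 401.6337061250109, 'cx': 264.8758756559466, 'cy': 192.77690895286446, 'eye': array([0.15809535, 0.78219751, 0.95534833]), 'attitude': array([-136.81667954,   -1.0746264 , -156.09748772])}
top {'fx': 424.56223583008534, 'fy': 424.56223583008534, 'cx': 252.1373387712522, 'cy': 198.87894607470128, 'eye': array([0.34420894, 0.03576357, 1.34815975]), 'attitude': array([-173.02998044,    1.13132589,  -89.8229664 ])}
```

View pics/scene0.png

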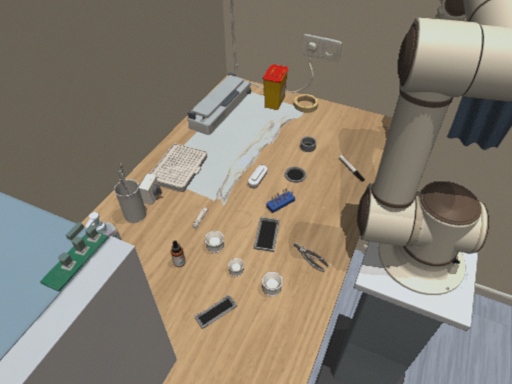

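View pics/top0.png

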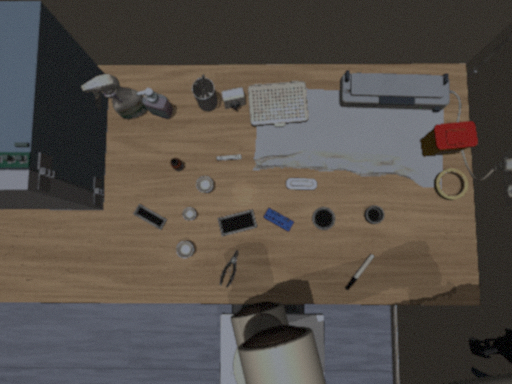

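The top view shows three cups at (206,185), (191,214) and (186,249). The middle one looks smallest, so I'll enlarge it and the rest of the scene.

```bash
cat > h.py <<'E'
import numpy as np,cv2
from scipy.spatial.transform import Rotation as R
from workcell import *
def cast(n,px,z):
    c=get_calibration(n);M=R.from_euler('xyz',c['attitude'],degrees=True).as_matrix()
    px=np.atleast_2d(np.asarray(px,float))
    d=np.c_[(px[:,0]-c['cx'])/c['fx'],(px[:,1]-c['cy'])/c['fy'],np.ones(len(px))]@M.T
    return c['eye']+d*((z-c['eye'][2])/d[:,2])[:,None]
def proj(n,P):
    c=get_calibration(n);M=R.from_euler('xyz',c['attitude'],degrees=True).as_matrix()
    p=(np.atleast_2d(P)-c['eye'])@M
    return np.c_[p[:,0]/p[:,2]*c['fx']+c['cx'],p[:,1]/p[:,2]*c['fy']+c['cy']]
def crop(src,out,x0,y0,x1,y1,s):
    im=cv2.imread(src)[y0:y1,x0:x1]
    im=cv2.convertScaleAbs(im,alpha=1.4,beta=10)
    cv2.imwrite(out,cv2.resize(im,None,fx=s,fy=s,interpolation=cv2.INTER_CUBIC))
E
python3 - <<'E'
from h import *
crop('pics/top0.png','pics/top0c.png',125,140,285,260,5)
crop('pics/top0.png','pics/top0d.png',255,160,395,240,5)
crop('pics/scene0.png','pics/scene0c.png',160,130,320,250,5)
crop('pics/scene0.png','pics/scene0d.png',160,220,320,340,5)
for p in [(206,185),(191,214),(186,249)]: print(cast('top',p,.03))
E
```

```text
[[0.5492246  0.20769106 0.03      ]]
[[0.45759264 0.25316537 0.03      ]]
[[0.34897146 0.26644059 0.03      ]]
```

View pics/top0c.png

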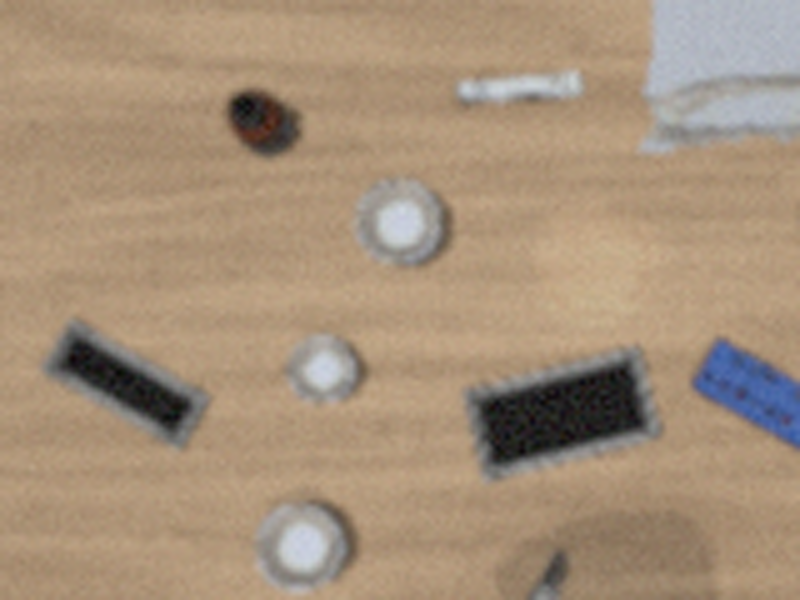

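View pics/top0d.png

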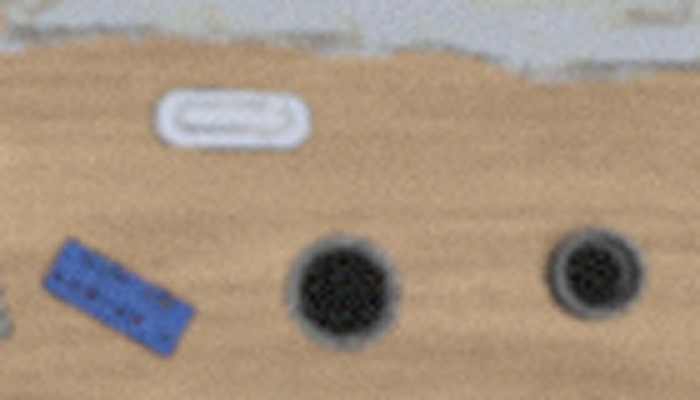

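View pics/scene0c.png

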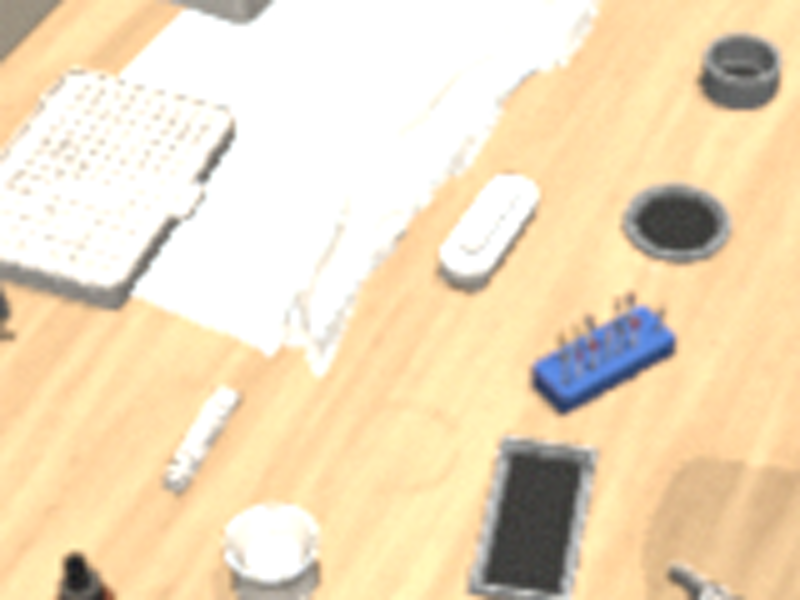

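View pics/scene0d.png

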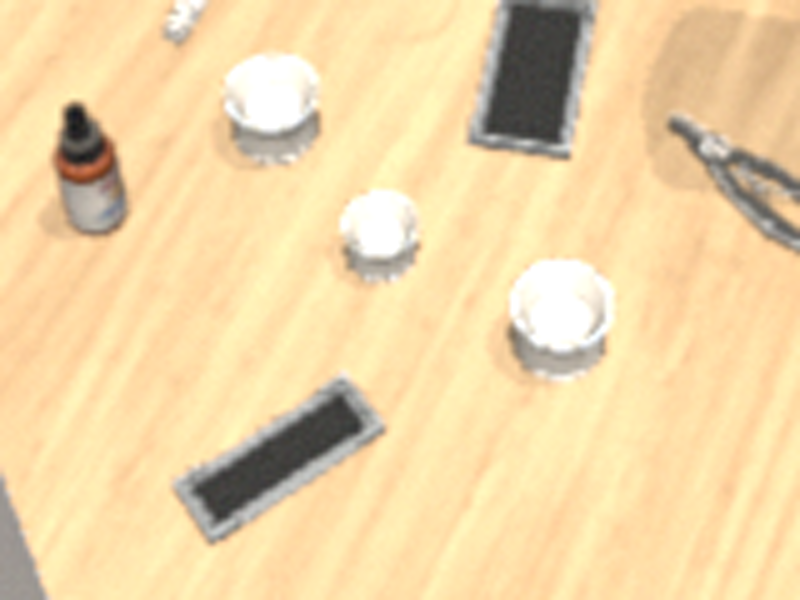

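Smallest cup: the candidates are top (206,185), (191,214) and (186,249). The enlarged crop shows the middle one, top (191,214) / scene (237,267), is clearly narrower, so that is the one. Next I measure everything with masks.

```bash
cat > meas.py <<'E'
from h import *
def mask_of(n,im,kind,box,s=4,thr=None):
    x0,y0,x1,y1=box
    c=cv2.GaussianBlur(im[y0:y1,x0:x1],(3,3),0.7)
    c=cv2.resize(c,None,fx=s,fy=s,interpolation=cv2.INTER_CUBIC).astype(int)
    r,g,b=c[...,0],c[...,1],c[...,2];v=c.max(2);sat=v-c.min(2)
    if kind=='blue': m=(b-r>30)
    if kind=='black': m=v<(thr or 55)
    if kind=='white': m=(sat<(thr or 30))
    m=m.astype(np.uint8)
    k,l,st,_=cv2.connectedComponentsWithStats(m)
    i=1+np.argmax(st[1:,4]);m=(l==i)
    yy,xx=np.nonzero(m)
    return np.c_[(xx+.5)/s-.5+x0,(yy+.5)/s-.5+y0]
def rect(n,P,z):
    W=cast(n,P,z)[:,:2]
    (cx,cy),(w,h),a=cv2.minAreaRect((W*1000).astype(np.float32))
    m=W.mean(0); C=np.cov(W.T);e,V=np.linalg.eigh(C);v=V[:,1]
    print(n,'rect c',round(cx,1),round(cy,1),'wh',round(w,1),round(h,1),'ang',round(a,1),'| mean',(m*1000).round(1),'long-axis yaw',round(np.degrees(np.arctan2(v[1],v[0]))%180,1),'eqdiam',round(1000*2*np.sqrt(len(P)and abs(np.linalg.det(C))**.5*4)/2,1))
E
python3 - <<'E'
from meas import *
T=cv2.cvtColor(cv2.imread('pics/top0.png'),cv2.COLOR_BGR2RGB);S=cv2.cvtColor(cv2.imread('pics/scene0.png'),cv2.COLOR_BGR2RGB)
for nm,z,k,bt,bs in [('block',.03,'blue',(258,200,300,238),(260,185,300,215)),
 ('bcradle',.003,'black',(214,205,262,240),(250,212,282,255)),
 ('ccradle',.003,'black',(132,202,170,232),(192,294,240,330)),
 ('cupring',.003,'black',(310,205,337,232),(283,164,308,184)),
 ('dring',.003,'black',(363,204,386,226),(298,134,320,154)),
 ('clipper',.006,'white',(212,150,246,166),(190,205,212,230)),
 ('cup',.02,'white',(181,204,201,224),(226,256,248,280)),
 ('brush',.02,'white',(282,174,322,194),(245,162,272,190))]:
    print(nm)
    for n,im,b in(('top',T,bt),('scene',S,bs)):
        try: rect(n,mask_of(n,im,k,b),z)
        except Exception as e: print(n,e)
E
python3 - <<'E'
import cv2
from h import crop
crop('pics/top0.png','pics/d1.png',160,145,260,225,8)
E
```

```text
block
top rect c 441.8 -18.7 wh 87.5 32.5 ang 60.5 | mean [441.6 -18.5] long-axis yaw 60.2 eqdiam 30.2
scene rect c 436.3 -8.6 wh 93.3 40.1 ang 60.9 | mean [436.1  -6.3] long-axis yaw 61.2 eqdiam 33.5
bcradle
top rect c 433.6 111.6 wh 44.3 103.2 ang 14.5 | mean [433.5 111.3] long-axis yaw 104.5 eqdiam 38.3
scene rect c 432.1 107.6 wh 41.1 95.6 ang 14.2 | mean [431.9 109.2] long-axis yaw 104.7 eqdiam 35.5
ccradle
top rect c 452.2 390.6 wh 91.0 24.7 ang 60.7 | mean [452.4 390.5] long-axis yaw 60.6 eqdiam 26.4
scene rect c 450.6 387.1 wh 85.5 21.1 ang 60.8 | mean [451.1 387.6] long-axis yaw 60.7 eqdiam 23.7
cupring
top rect c 447.5 -162.4 wh 57.1 56.1 ang 0.1 | mean [ 447.6 -162.5] long-axis yaw 25.7 eqdiam 29.0
scene rect c 445.9 -165.7 wh 49.4 48.7 ang 78.0 | mean [ 446.2 -165.6] long-axis yaw 23.5 eqdiam 24.9
dring
top rect c 459.8 -324.8 wh 44.8 46.4 ang 25.0 | mean [ 459.8 -324.7] long-axis yaw 92.7 eqdiam 23.2
scene rect c 459.5 -335.3 wh 7.4 2.9 ang 25.2 | mean [ 459.6 -335.5] long-axis yaw 17.9 eqdiam 3.1
clipper
top rect c 643.2 139.5 wh 22.6 86.6 ang 5.0 | mean [643.7 138.8] long-axis yaw 93.8 eqdiam 24.0
scene rect c 641.6 138.6 wh 15.2 81.0 ang 4.3 | mean [641.4 138.5] long-axis yaw 94.8 eqdiam 19.2
cup
top rect c 459.7 260.4 wh 49.1 48.1 ang 45.7 | mean [460.2 260.3] long-axis yaw 84.4 eqdiam 24.6
scene rect c 457.8 257.6 wh 39.3 56.6 ang 37.0 | mean [458.2 258. ] long-axis yaw 119.5 eqdiam 24.0
brush
top rect c 556.0 -91.3 wh 104.2 44.3 ang 88.4 | mean [555.5 -91.4] long-axis yaw 88.1 eqdiam 36.6
scene rect c 552.8 -88.9 wh 111.9 41.1 ang 88.2 | mean [552.5 -87.9] long-axis yaw 91.5 eqdiam 36.3
```

View pics/d1.png

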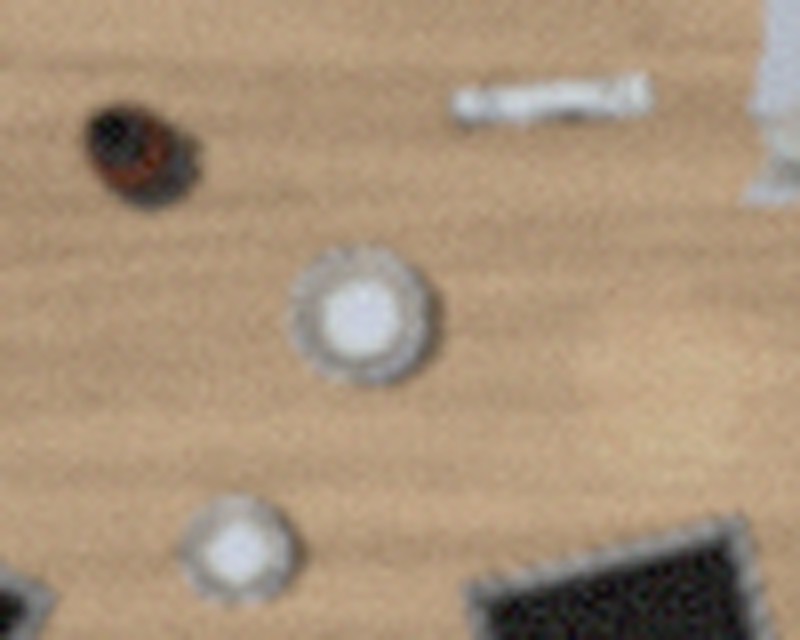

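```bash
python3 - <<'E'
from h import *
T=cv2.imread('pics/top0.png');S=cv2.imread('pics/scene0.png')
print('cup rim',cast('top',(189.4,213.2),.032),'floor',cast('top',(189.6,213.4),.005),proj('scene',[.458,.256,.032]))
print('bulb',cast('top',(173.7,161.5),.1),cast('scene',(174.8,243.5),.095))
print('ring outer rim',cast('top',(374,214.3),.028),'scene rim',cast('scene',(308.0,143.5),.028))
print('dropper glass shoulder top',cast('top',(177,164.5),.06))
crop('pics/scene0.png','pics/s1.png',160,230,260,290,8)
crop('pics/scene0.png','pics/s2.png',255,125,325,215,6)
for p in [(.643,.139,.006),(.458,.256,.032)]: print(proj('scene',p),proj('top',p))
E
```

```text
cup rim [[0.4599173  0.25789445 0.032     ]] floor [[0.46165298 0.26179907 0.005     ]] [[235.88917857 263.72151516]]
bulb [[0.60978155 0.29704215 0.1       ]] [[0.61047793 0.30272431 0.095     ]]
ring outer rim [[ 0.45762081 -0.31587687  0.028     ]] scene rim [[ 0.45273357 -0.30774865  0.028     ]]
dropper glass shoulder top [[0.60881313 0.29490658 0.06      ]]
[[199.22563028 217.39410399]] [[228.65396109 157.41872328]]
[[235.88917857 263.72151516]] [[189.99248421 213.81342901]]
```

View pics/s1.png

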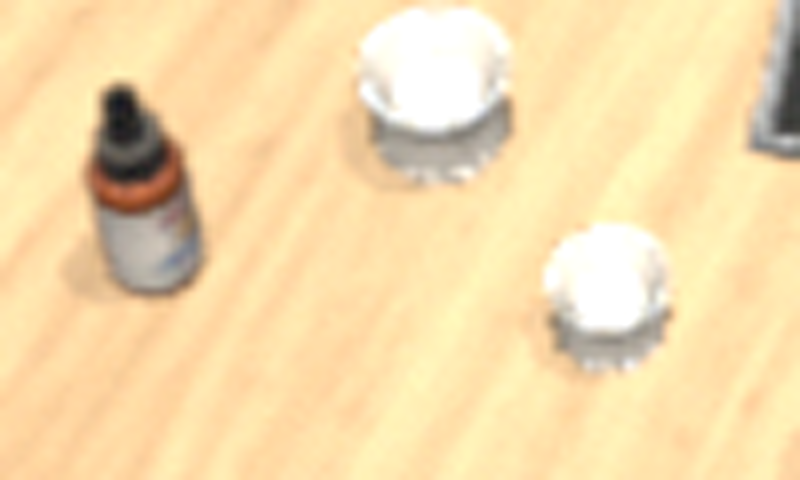

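View pics/s2.png

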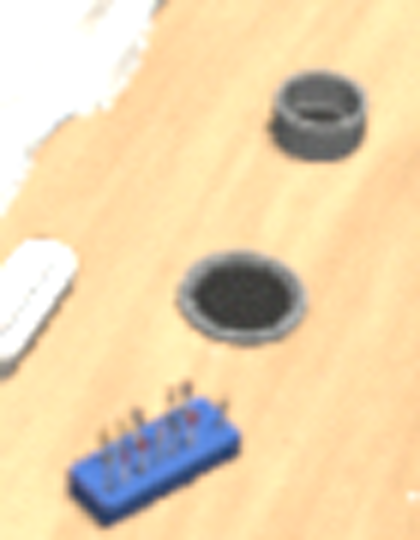

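Confirmed: in the enlarged scene crop the cup at (235,264) is clearly smaller than the ones at (215,240) and (272,283). I start with the block.

Emit:
play_rows --commands "1 20 34 -5 3;1 50 84 -13 8;1 80 135 -21 13;1 110 185 -29 19;1 140 236 -37 25;1 168 280 -44 30;1 190 317 -50 34;1 205 342 -54 37;1 210 352 -56 38;1 210 352 -56 38" --force 40

```text
time: 0.93
ee_pos: [0.3442, -0.1795, 0.1749]
tcp_rot: [180.0, -0.0, 52.1]
wrist_force: [0.9, -0.2, 0.5]
opening: 0.0853
```

```bash
cat > st.py <<'E'
from workcell import *
o=get_obs();print(round(o['time'],2),(o['ee_pos']*1000).round(1),o['tcp_rot'].round(2),o['wrist_force'].round(1),round(o['opening']*1000,1),o['q'].round(1))
E
python3 st.py
```

```text
0.93 [ 344.2 -179.5  174.9] [ 1.7998e+02 -1.0000e-02  5.2140e+01] [ 0.9 -0.2  0.5] 85.3 [-27.5 -18.  -17.1  90.9   0.  100.3]
```

Emit:
play_rows --commands "1 20 33 -15 2;1 44 73 -35 4;1 68 113 -55 6;1 87 145 -70 8.4;1 97 161 -80 8.4;1 97 161 -90 8.4;1 97 161 -110 8.4;1 97 161 -110 8.4;1 97 161 -110 8.4;1 97 161 -110 8.4"

```text
time: 1.77
ee_pos: [0.4409, -0.0209, 0.0661]
tcp_rot: [180.0, -0.0, 60.4]
wrist_force: [0.7, -0.1, 0.5]
opening: 0.0853
```

```bash
python3 st.py; python3 - <<'E'
from h import *
for n in('top','scene'):
    cv2.imwrite(f'pics/{n}1.png',cv2.cvtColor(camera(n),cv2.COLOR_RGB2BGR))
crop('pics/scene1.png','pics/s1b.png',220,140,340,240,6)
E
```

```text
1.77 [440.9 -20.9  66.1] [ 1.7997e+02 -1.0000e-02  6.0440e+01] [ 0.7 -0.1  0.5] 85.3 [ -2.7 -10.  -22.6  77.3  -0.  116.9]
```

View pics/s1b.png

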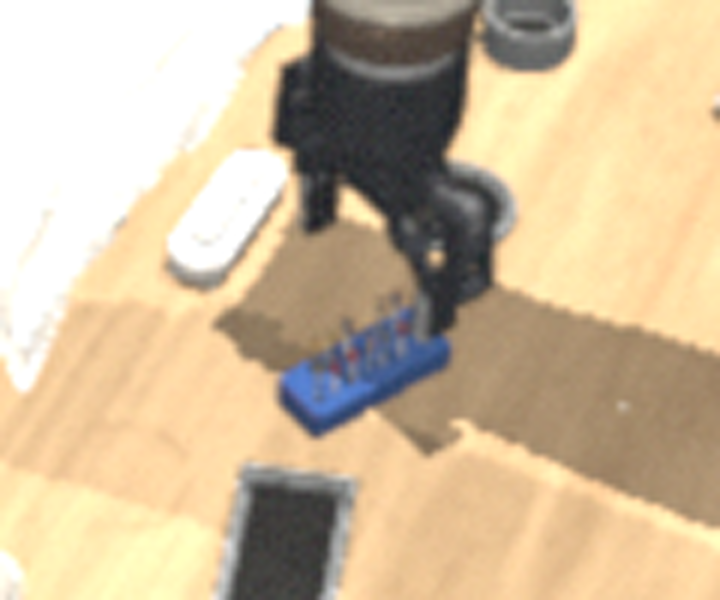

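```bash
python3 - <<'E'
from h import *
for z in(.066,.075,.08): print((proj('scene',[.4409,-.0209,z])-[220,140])*6)
d=np.array([-np.sin(np.radians(60.4)),np.cos(np.radians(60.4)),0])
for s in(.0425,-.0425): print((proj('scene',np.array([.4409,-.0209,.079])+s*d)-[220,140])*6)
# block predicted lower corners
for cx,cy in[(.4415,-.018)]:
  l=np.array([np.cos(np.radians(60.4)),np.sin(np.radians(60.4)),0])
  for a in(-.046,.046):
    for b in(-.018,.018): print(a,b,((proj('scene',np.array([cx,cy,0.02])+a*l+b*d)-[220,140])*6).round(),(proj('top',np.array([cx,cy,0.02])+a*l+b*d)).round(1))
E
```

```text
[[367.5138826  297.93283105]]
[[368.37320934 285.70466983]]
[[368.85460724 278.85441048]]
[[421.52633241 330.30590285]]
[[317.94449247 232.00455256]]
-0.046 -0.018 [[407. 304.]] [[293.5 221.8]]
-0.046 0.018 [[450. 345.]] [[287.8 231.8]]
0.046 -0.018 [[269. 379.]] [[267.8 207.3]]
0.046 0.018 [[311. 422.]] [[262.2 217.2]]
```

Emit:
play_rows --commands "1 0 1 -15 0;1 0 2 -32 0;1 0 2 -48 0;1 0 2 -57 0;1 0 2 -60 0;1 0 2 -60 0;0.3 0 2 -60 0;0.2 0 2 -60 0;0.2 0 2 -60 0;0.2 0 2 -60 0" --force 40

```text
time: 2.7
ee_pos: [0.4413, -0.0185, 0.0059]
tcp_rot: [179.9, -0.0, 60.5]
wrist_force: [2.9, -3.3, 1.4]
opening: 0.0389
```

Emit:
play_rows --commands "0.2 0 0 0 0;0.2 0 0 0 0;0.2 0 0 0 0;0.2 0 0 0 0"

```text
time: 3.03
ee_pos: [0.4414, -0.0185, 0.0061]
tcp_rot: [179.9, -0.0, 60.5]
wrist_force: [-1.0, 0.7, 5.7]
opening: 0.0351
```

Emit:
play_rows --commands "0.2 0 0 15 0;0.2 0 0 40 0;0.2 -1 15 55 5;0.2 -2 40 60 12;0.2 -4 70 60 19;0.2 -6 95 60 26;0.2 -8 115 60 33;0.2 -8 129 60 39;0.2 -8 129 60 44;0.2 -8 129 60 44"

```text
time: 3.87
ee_pos: [0.4325, 0.1113, 0.0651]
tcp_rot: [-180.0, -0.0, 104.8]
wrist_force: [-0.3, -0.1, -1.5]
opening: 0.0349
```

Emit:
play_rows --commands "0.2 0 0 -15 0;0.2 0 0 -30 0;0.2 0 0 -30 0;0.2 0 0 -30 0"

```text
time: 4.2
ee_pos: [0.4322, 0.11, 0.0348]
tcp_rot: [-179.9, 0.0, 104.3]
wrist_force: [0.6, 0.1, 0.5]
opening: 0.035
```

```bash
python3 st.py; python3 - <<'E'
from h import *
for n in('top','scene'):
    cv2.imwrite(f'pics/{n}2.png',cv2.cvtColor(camera(n),cv2.COLOR_RGB2BGR))
crop('pics/scene2.png','pics/s2b.png',210,170,330,260,6)
E
```

```text
4.2 [432.2 110.   34.8] [-179.9     0.    104.34] [0.6 0.1 0.5] 35.0 [ 14.3  -8.4 -24.7  73.7  -0.   89.9]
```

View pics/s2b.png

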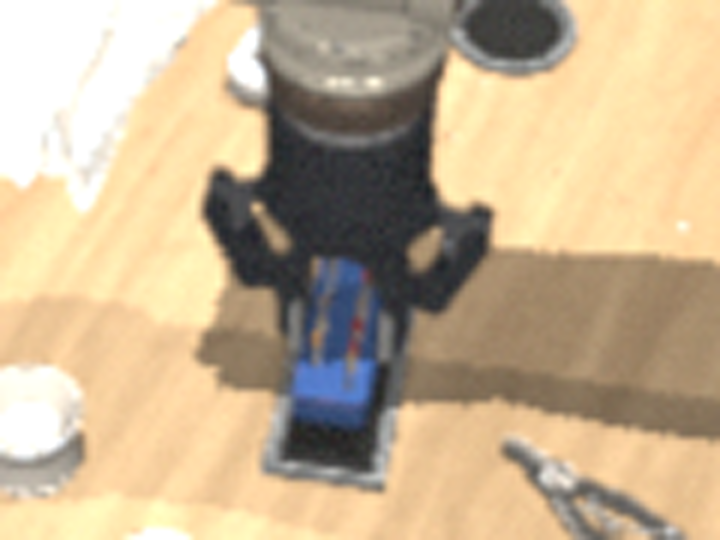

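```bash
python3 - <<'E'
from h import *
a=np.radians(104.4);l=np.array([np.cos(a),np.sin(a),0]);d=np.array([-l[1],l[0],0])
for L in(.042,.046,.050):
  for b in(-.018,.018): print(L,b,((proj('scene',np.array([.4322,.110,0.029])+L*l+b*d)-[210,170])*6).round())
print('cradle outer corners pred')
for b in(-.03,.03): print(((proj('scene',np.array([.433,.1105,0.0])+.058*l+b*d)-[210,170])*6).round())
E
```

```text
0.042 -0.018 [[287. 416.]]
0.042 0.018 [[361. 427.]]
0.046 -0.018 [[285. 423.]]
0.046 0.018 [[360. 434.]]
0.05 -0.018 [[284. 429.]]
0.05 0.018 [[359. 440.]]
cradle outer corners pred
[[254. 475.]]
[[377. 494.]]
```

Emit:
play_rows --commands "0.2 0 0 -10 0;0.2 0 0 -19 0;0.2 0 0 -23 0;0.2 0 0 -25 0;0.2 0 0 -26 0;0.2 0 0 -26 0;0.4 0 0 -26 0;0.6 0 0 -26 0;0.65 0 0 -26 0;0.65 0 0 -26 0"

```text
time: 5.13
ee_pos: [0.433, 0.1106, 0.0094]
tcp_rot: [180.0, -0.0, 104.5]
wrist_force: [0.1, -0.3, -0.2]
opening: 0.0554
```

Emit:
play_rows --commands "0.65 0 0 0 0;0.7 0 0 12 0;0.7 0 0 40 0;0.8 0 0 70 0;1 10 0 100 0;1 40 5 110 0;1 80 10 115 0;1 120 15 115 -3;1 160 22 115 -6;1 185 27 115 -10"

```text
time: 5.97
ee_pos: [0.6209, 0.1378, 0.1247]
tcp_rot: [179.9, -0.0, 94.3]
wrist_force: [0.8, 0.1, -0.1]
opening: 0.0855
```

```bash
python3 st.py; python3 - <<'E'
from h import *
for n in('top','scene'):
    cv2.imwrite(f'pics/{n}3.png',cv2.cvtColor(camera(n),cv2.COLOR_RGB2BGR))
crop('pics/scene3.png','pics/s3b.png',170,170,330,290,5)
E
```

```text
5.97 [620.9 137.8 124.7] [ 1.7991e+02 -1.0000e-02  9.4330e+01] [ 0.8  0.1 -0.1] 85.5 [12.5 15.9 10.9 84.8 -0.  98.2]
```

View pics/s3b.png

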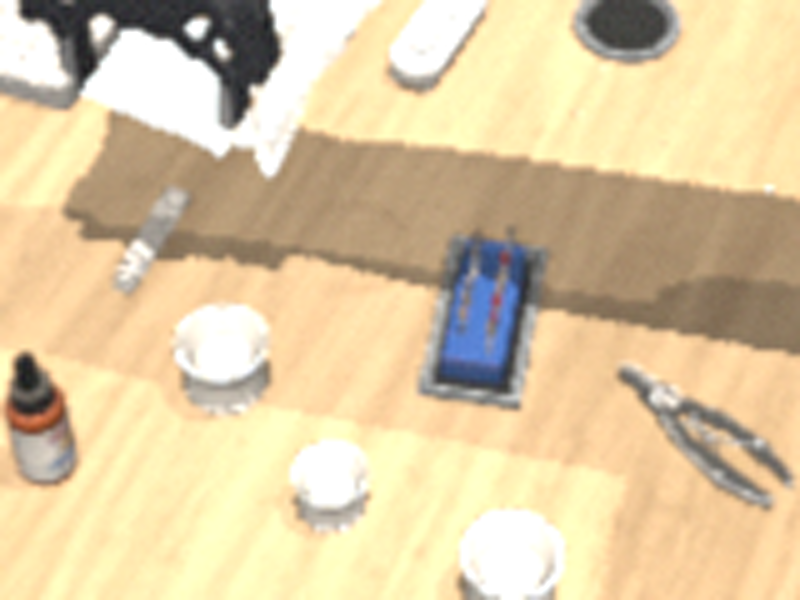

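Emit:
play_rows --commands "1 12 1 -20 0;1 21 1 -50 0;1 21 1 -80 0;1 21 1 -105 0;1 21 1 -118 0.3;1 21 1 -122.5 0.3;1 21 1 -122.5 0.3;0.4 21 1 -122.5 0.3;0.1 21 1 -122.5 0.3;0.05 21 1 -122.5 0.3" --force 40

```text
time: 6.9
ee_pos: [0.6397, 0.1388, 0.0038]
tcp_rot: [179.8, -0.0, 94.8]
wrist_force: [-0.1, -0.5, -0.3]
opening: 0.0513
```

Emit:
play_rows --commands "0.05 0 0 0 0;0.05 0 0 0 0;0.05 0 0 0 0;0.05 0 0 0 0;0.05 0 0 0 0;0.05 0 0 0 0"

```text
time: 7.4
ee_pos: [0.6391, 0.1386, 0.0025]
tcp_rot: [179.9, -0.0, 94.8]
wrist_force: [-1.1, -0.2, 5.3]
opening: 0.0134
```

Emit:
play_rows --commands "0.05 0 0 0 0;0.05 0 0 0 0;0.05 0 0 10 0;0.05 0 0 30 0;0.05 0 0 50 0;0.05 0 0 60 0;0.05 0 0 60 0"

```text
time: 7.98
ee_pos: [0.6402, 0.1388, 0.0649]
tcp_rot: [179.8, -0.0, 94.8]
wrist_force: [0.6, -0.1, -1.2]
opening: 0.0132
```

```bash
python3 st.py; python3 - <<'E'
from h import *
for n in('top','scene'):
    cv2.imwrite(f'pics/{n}4.png',cv2.cvtColor(camera(n),cv2.COLOR_RGB2BGR))
crop('pics/scene4.png','pics/s4b.png',150,140,270,230,6)
E
```

```text
7.98 [640.2 138.8  64.9] [ 1.7976e+02 -3.0000e-02  9.4780e+01] [ 0.6 -0.1 -1.2] 13.2 [12.2 19.   8.1 78.8 -0.  97.5]
```

View pics/s4b.png

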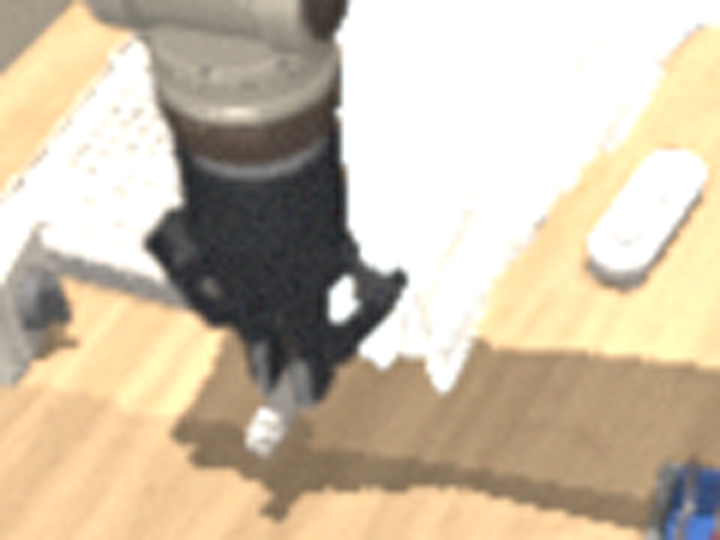

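```bash
python3 - <<'E'
from h import *
print(cast('scene',[(193.5,213.5),(195,210.8)],.067))
a=np.radians(94.8)
for L in(.036,.04,.044):print(((proj('scene',np.array([.6402+L*np.cos(a),.1388+L*np.sin(a),.062]))-[150,140])*6).round())
E
```

```text
[[0.63413144 0.17459885 0.067     ]
 [0.63547446 0.16394179 0.067     ]]
[[257. 446.]]
[[253. 452.]]
[[249. 458.]]
```

Emit:
play_rows --commands "0.05 0 0 25 0;0.05 0 0 60 0;0.05 -8 10 85 0;0.05 -28 37 90 -5;0.05 -50 67 90 -11;0.05 -72 96 90 -17;0.05 -94 125 90 -23;0.05 -116 155 90 -29;0.05 -138 184 90 -34.2;0.05 -150 200 90 -34.2"

```text
time: 8.92
ee_pos: [0.4861, 0.3407, 0.1501]
tcp_rot: [-179.9, 0.1, 60.4]
wrist_force: [0.3, -0.3, -0.7]
opening: 0.0129
```

Emit:
play_rows --commands "0.05 -15 20 0 0;0.05 -28 38 -15 0;0.05 -36 49 -40 0;0.05 -38 51 -70 0;0.05 -38 51 -100 0;0.05 -38 51 -115 0;0.05 -38 51 -120 0;0.05 -38 51 -120 0"

```text
time: 9.58
ee_pos: [0.4496, 0.3885, 0.0293]
tcp_rot: [-179.9, 0.2, 60.6]
wrist_force: [0.3, -0.3, -0.6]
opening: 0.0132
```

```bash
python3 st.py; python3 - <<'E'
from h import *
for n in('top','scene'):
    cv2.imwrite(f'pics/{n}5.png',cv2.cvtColor(camera(n),cv2.COLOR_RGB2BGR))
crop('pics/scene5.png','pics/s5b.png',150,250,270,340,6)
crop('pics/top5.png','pics/t5b.png',110,160,230,250,6)
E
```

```text
9.58 [449.6 388.5  29.3] [-179.92    0.23   60.59] [ 0.3 -0.3 -0.6] 13.2 [ 40.8  12.1  -4.3  73.8   0.  160.2]
```

View pics/s5b.png

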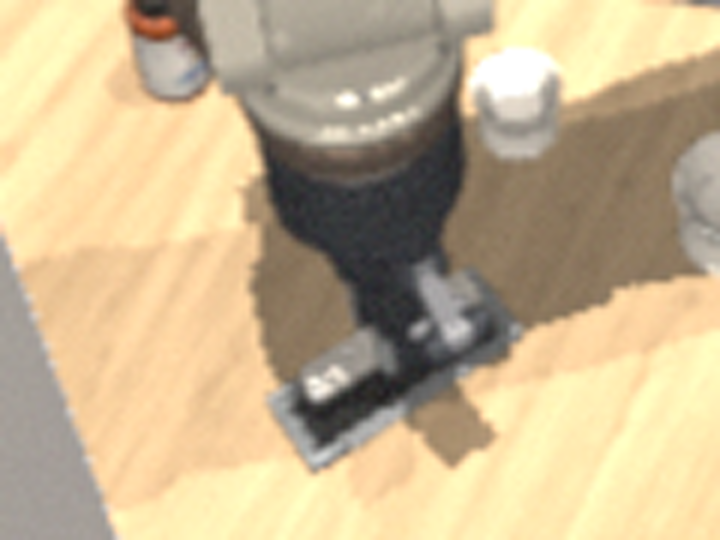

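View pics/t5b.png

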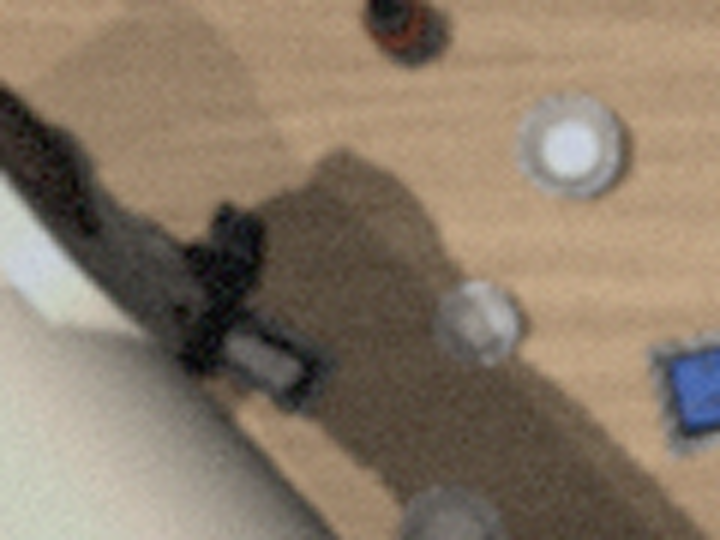

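```bash
python3 - <<'E'
from h import *
f=lambda u,v:(150+u/6-.4,250+v/6-.4)
print('cradle',cast('scene',f(396,368),.007)); print('clip',cast('scene',[f(393,336),f(312,385),f(475,288)],.034))
for p in[(.4496,.3885,.034),(.452,.39,.007)]: print((proj('scene',p)-[149.6,249.6])*6)
E
```

```text
cradle [[0.44948031 0.3887805  0.007     ]]
clip [[0.44916668 0.38797184 0.034     ]
 [0.4686955  0.42066584 0.034     ]
 [0.42841722 0.35446949 0.034     ]]
[[391.46057471 336.67083482]]
[[389.34049096 368.14883857]]
```

Emit:
play_rows --commands "0.05 0.5 0 -10 0;0.05 0.5 0 -18 0;0.05 0.5 0 -22 0;0.05 0.5 0 -23.5 0;0.05 0.5 0 -23.5 0;0.05 0.5 0 -23.5 0;0.2 0.5 0 -23.5 0;0.35 0.5 0 -23.5 0;0.45 0.5 0 -23.5 0;0.45 0.5 0 -23.5 0"

```text
time: 10.52
ee_pos: [0.4514, 0.3896, 0.0085]
tcp_rot: [180.0, -0.0, 60.6]
wrist_force: [0.3, -0.1, -0.7]
opening: 0.0385
```

Emit:
play_rows --commands "0.45 0 0 0 0;0.5 0 0 12 0;0.6 0 0 40 0;0.8 0 0 75 0;1 0 -15 110 -5;1 0 -45 120 -10;1 0 -80 120 -15;1 0 -110 120 -20;1 0 -125 120 -20;1 0 -130 120 -20"

```text
time: 11.35
ee_pos: [0.4515, 0.2578, 0.1295]
tcp_rot: [180.0, -0.1, 40.6]
wrist_force: [0.7, -0.1, 0.4]
opening: 0.0854
```

```bash
python3 st.py; python3 - <<'E'
from h import *
for n in('top','scene'):
    cv2.imwrite(f'pics/{n}6.png',cv2.cvtColor(camera(n),cv2.COLOR_RGB2BGR))
crop('pics/scene6.png','pics/s6b.png',170,240,290,330,6)
crop('pics/top6.png','pics/t6b.png',110,160,230,250,6)
E
```

```text
11.35 [451.5 257.8 129.5] [ 1.7998e+02 -6.0000e-02  4.0570e+01] [ 0.7 -0.1  0.4] 85.4 [ 29.7  -0.   -6.4  83.6  -0.  169.2]
```

View pics/s6b.png

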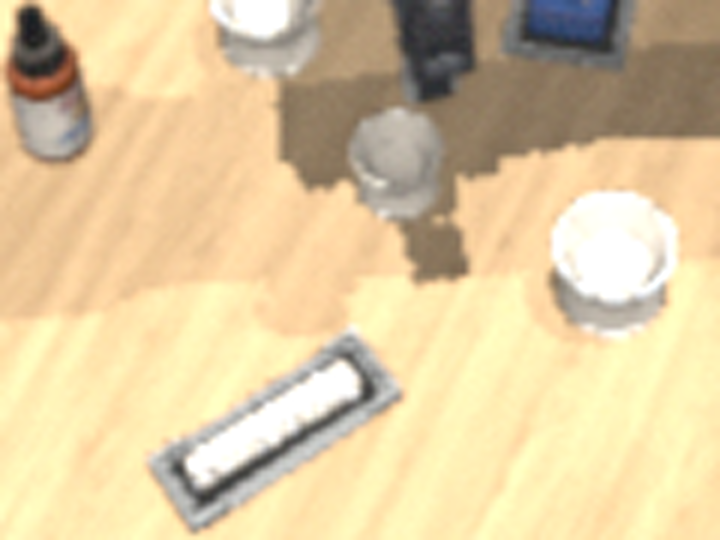

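View pics/t6b.png

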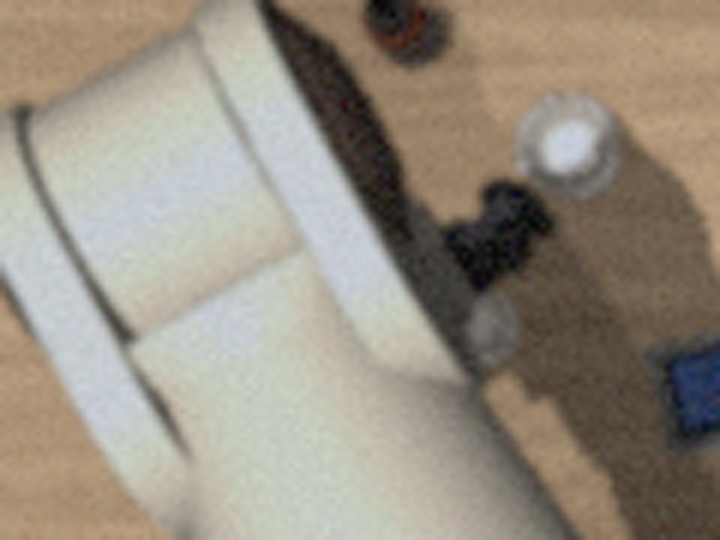

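Emit:
play_rows --commands "1 4 -0.5 -15 0;1 7.5 -0.5 -40 0;1 7.5 -0.5 -70 0;1 7.5 -0.5 -100 0;1 7.5 -0.5 -117 0;1 7.5 -0.5 -123.5 0;1 7.5 -0.5 -123.5 0;0.6 7.5 -0.5 -123.5 0;0.35 7.5 -0.5 -123.5 0;0.35 7.5 -0.5 -123.5 0" --force 25

```text
time: 12.28
ee_pos: [0.4597, 0.2598, 0.0064]
tcp_rot: [180.0, -0.1, 40.6]
wrist_force: [0.4, 0.9, 0.3]
opening: 0.0516
```

Emit:
play_rows --commands "0.3 0 0 0 0;0.3 0 0 0 0;0.3 0 0 0 0;0.3 0 0 0 0;0.3 0 0 0 0;0.3 0 0 0 0"

```text
time: 12.78
ee_pos: [0.4596, 0.2596, 0.0062]
tcp_rot: [180.0, -0.1, 40.6]
wrist_force: [-0.8, 0.2, 5.1]
opening: 0.0393
```

Emit:
play_rows --commands "0.3 0 0 10 0;0.3 0 0 30 0;0.3 0 0 50 0;0.3 0 0 60 0;0.3 0 0 60 0"

```text
time: 13.2
ee_pos: [0.4601, 0.2597, 0.0677]
tcp_rot: [179.9, -0.2, 40.6]
wrist_force: [0.5, 0.2, -0.9]
opening: 0.0395
```

```bash
python3 st.py; python3 - <<'E'
from h import *
for n in('top','scene'):
    cv2.imwrite(f'pics/{n}7.png',cv2.cvtColor(camera(n),cv2.COLOR_RGB2BGR))
crop('pics/scene7.png','pics/s7b.png',170,200,290,290,6)
E
```

```text
13.2 [460.1 259.7  67.7] [179.95  -0.24  40.58] [ 0.5  0.2 -0.9] 39.5 [ 29.4   1.8 -11.4  76.6  -0.  168.9]
```

View pics/s7b.png

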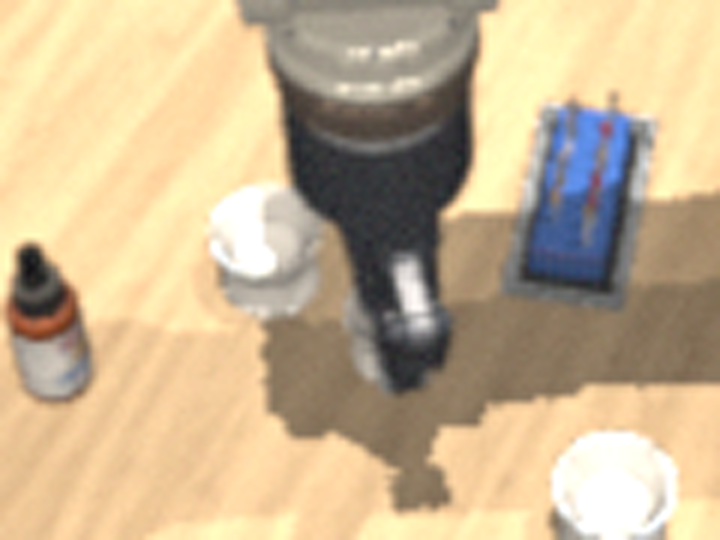

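Emit:
play_rows --commands "0.3 0 -8 20 0;0.3 -1 -28 45 0;0.3 -2 -58 55 0;0.3 -3 -93 55 0;0.3 -4 -130 55 0;0.3 -5 -168 55 0;0.3 -6 -206 55 0;0.3 -8 -240 55 0;0.3 -9 -265 55 0;0.3 -10 -280 55 0"

```text
time: 14.13
ee_pos: [0.4479, -0.0234, 0.1184]
tcp_rot: [-179.9, 0.1, 40.5]
wrist_force: [0.1, 1.2, -0.8]
opening: 0.0395
```

Emit:
play_rows --commands "0.3 0 -25 0 0;0.3 -1 -60 0 0;0.3 -2 -95 0 0;0.3 -3 -122 -10 0;0.3 -3 -138 -30 0;0.3 -3 -142 -60 0;0.3 -3 -142 -80 0;0.3 -3 -142 -85 0;0.3 -3 -142 -85 0"

```text
time: 14.88
ee_pos: [0.4441, -0.1624, 0.0324]
tcp_rot: [-179.8, 0.1, 40.6]
wrist_force: [-0.5, 0.3, -0.8]
opening: 0.0396
```

```bash
python3 st.py; python3 - <<'E'
from h import *
for n in('top','scene'):
    cv2.imwrite(f'pics/{n}8.png',cv2.cvtColor(camera(n),cv2.COLOR_RGB2BGR))
crop('pics/scene8.png','pics/s8b.png',240,110,360,200,6)
E
```

```text
14.88 [ 444.1 -162.4   32.4] [-1.7977e+02  1.3000e-01  4.0570e+01] [-0.5  0.3 -0.8] 39.6 [-20.1  -4.3 -21.3  73.3   0.  119.3]
```

View pics/s8b.png

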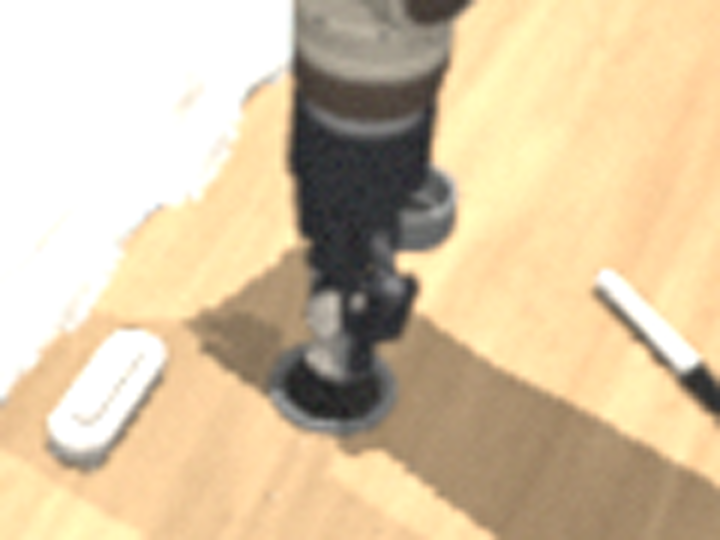

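```bash
python3 - <<'E'
from h import *
c=lambda p:((proj('scene',p)-[239.6,109.6])*6).round()
d=np.array([-.65,.76,0])
for p in [(.4444,-.1624,.006),(.4444,-.1624,.0265),(.447,-.163,.007)]: print(c(p))
ang=np.linspace(0,2*np.pi,60)
E_=c(np.c_[.447+.037*np.cos(ang),-.163+.037*np.sin(ang),0*ang+.007]); print(E_.min(0),E_.max(0))
E_=c(np.c_[.4441+.0185*np.cos(ang),-.1624+.0185*np.sin(ang),0*ang+.0265]); print(E_.min(0),E_.max(0))
E
```

```text
[[334. 387.]]
[[337. 361.]]
[[330. 384.]]
[265. 340.] [395. 431.]
[304. 339.] [370. 384.]
```

Emit:
play_rows --commands "0.3 2 0 -10 0;0.3 2 0 -18 0;0.3 2 0 -21.5 0;0.3 2 0 -23 0;0.3 2 0 -23 0;0.3 2 0 -23 0;0.45 2 0 -23 0;0.6 2 0 -23 0;0.75 2 0 -23 0;0.75 2 0 -23 0"

```text
time: 15.82
ee_pos: [0.448, -0.163, 0.012]
tcp_rot: [180.0, -0.0, 40.6]
wrist_force: [0.3, -0.1, -0.5]
opening: 0.0641
```

Emit:
play_rows --commands "0.75 0 0 0 0;0.8 0 0 12 0;0.9 0 0 40 0;1 0 0 75 0;1 0 0 110 0;1 0 15 140 0;1 10 45 165 0;1 20 80 175 0;1 30 110 175 0;1 40 145 175 0"

```text
time: 16.65
ee_pos: [0.4885, -0.0169, 0.1891]
tcp_rot: [179.9, -0.1, 40.5]
wrist_force: [1.4, 0.5, -0.2]
opening: 0.0857
```

```bash
python3 st.py; python3 - <<'E'
from h import *
for n in('top','scene'):
    cv2.imwrite(f'pics/{n}9.png',cv2.cvtColor(camera(n),cv2.COLOR_RGB2BGR))
crop('pics/scene9.png','pics/s9b.png',255,115,355,195,8)
crop('pics/top9.png','pics/t9b.png',300,170,400,250,8)
E
```

```text
16.65 [488.5 -16.9 189.1] [ 1.7987e+02 -1.2000e-01  4.0530e+01] [ 1.4  0.5 -0.2] 85.7 [ -2.   -4.2  -3.9  90.2  -0.  137.5]
```

View pics/s9b.png

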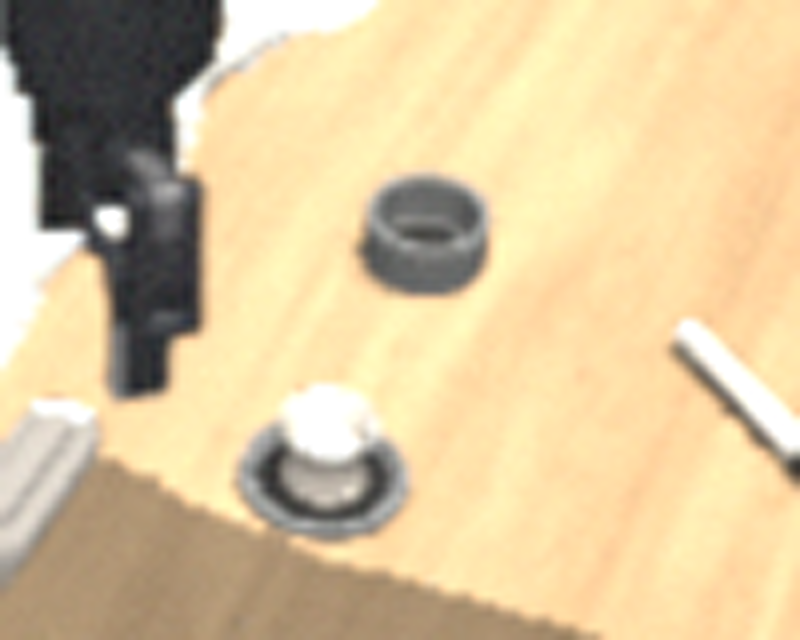

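View pics/t9b.png

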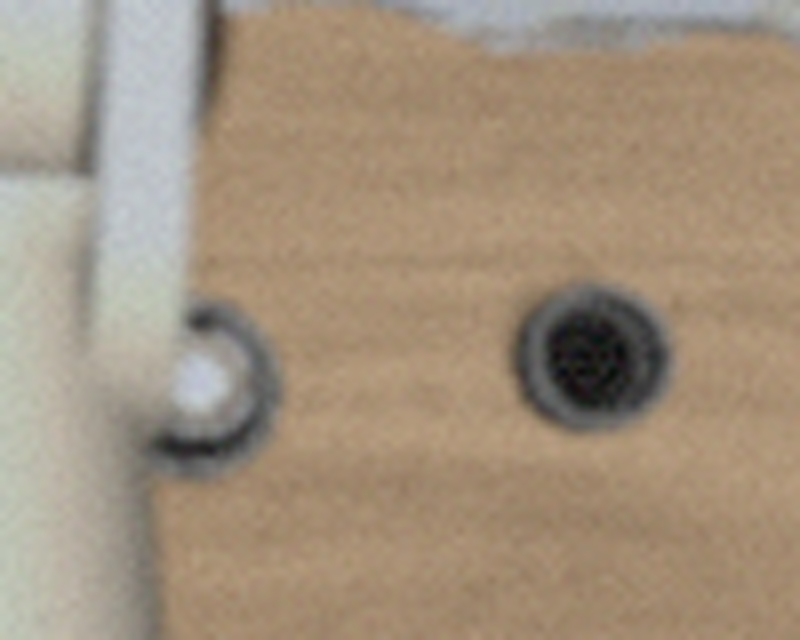

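```bash
python3 - <<'E'
from h import *
print(cast('top',(373.7,214.2),.028),cast('top',(373.7,214.2),.015),cast('scene',(308.1,141.1),.028))
print(proj('scene',[(.458,-.318,.028),(.447,-.163,.003)]))
# bulb
print(cast('top',(173.7,161.5),.095),cast('scene',(175.0-.4,242.5),.1))
T=cv2.cvtColor(cv2.imread('pics/top9.png'),cv2.COLOR_BGR2RGB)
crop('pics/top9.png','pics/t9c.png',160,145,200,185,12)
crop('pics/scene9.png','pics/s9c.png',160,230,200,275,12)
E
```

```text
[[ 0.45793064 -0.3149612   0.028     ]] [[ 0.4590505  -0.31841489  0.015     ]] [[ 0.45695462 -0.3206132   0.028     ]]
[[307.58297852 141.4409173 ]
 [294.53242642 174.47260645]]
[[0.61084541 0.29808881 0.095     ]] [[0.6100562  0.30301228 0.1       ]]
```

View pics/t9c.png

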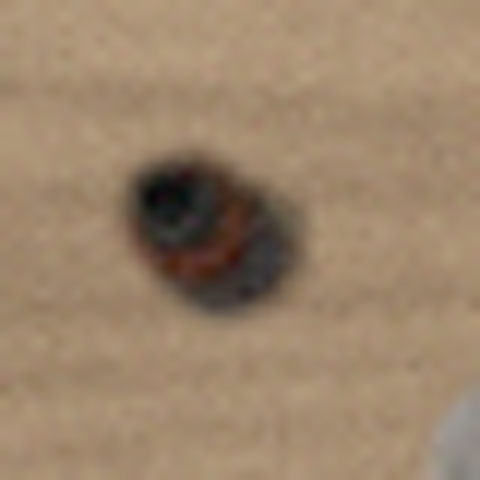

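View pics/s9c.png

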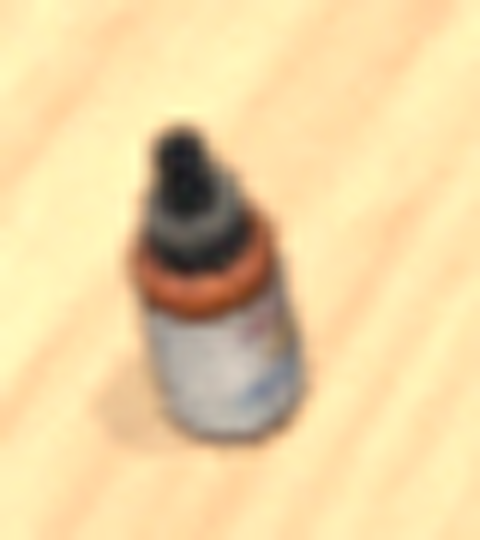

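Emit:
play_rows --commands "1 10 25 0 0;1 23 60 -3 0;1 37 97 -10 0;1 52 135 -18 0;1 66 172 -26 0;1 80 210 -34 0;1 95 248 -39 0;1 108 280 -39 0;1 118 306 -39 0;1 121 315 -39 0"

```text
time: 17.58
ee_pos: [0.6094, 0.2999, 0.1473]
tcp_rot: [-180.0, 0.0, 40.7]
wrist_force: [1.0, 0.2, 0.3]
opening: 0.0853
```

Emit:
play_rows --commands "1 0 0 0 0;1 0 0 0 0;1 0 0 -10 0;1 0 0 -20 0"

```text
time: 17.92
ee_pos: [0.6091, 0.2956, 0.1282]
tcp_rot: [180.0, -0.1, 40.5]
wrist_force: [0.8, 0.4, -0.2]
opening: 0.0855
```

```bash
python3 st.py; python3 - <<'E'
from h import *
for n in('top','scene'):
    cv2.imwrite(f'pics/{n}10.png',cv2.cvtColor(camera(n),cv2.COLOR_RGB2BGR))
crop('pics/scene10.png','pics/s10b.png',130,180,230,270,7)
o=get_obs()['ee_pos']
for s in(.0425,-.0425,0): print((proj('scene',o+[-.65*s,.76*s,.013])-[129.6,179.6])*7)
E
```

```text
17.92 [609.1 295.6 128.2] [ 1.7997e+02 -9.0000e-02  4.0500e+01] [ 0.8  0.4 -0.2] 85.5 [ 25.9  21.9  18.7  86.8  -0.  165.4]
[[333.07487822 455.6973777 ]]
[[300.30075651 276.59990952]]
[[316.24359309 363.72113558]]
```

View pics/s10b.png

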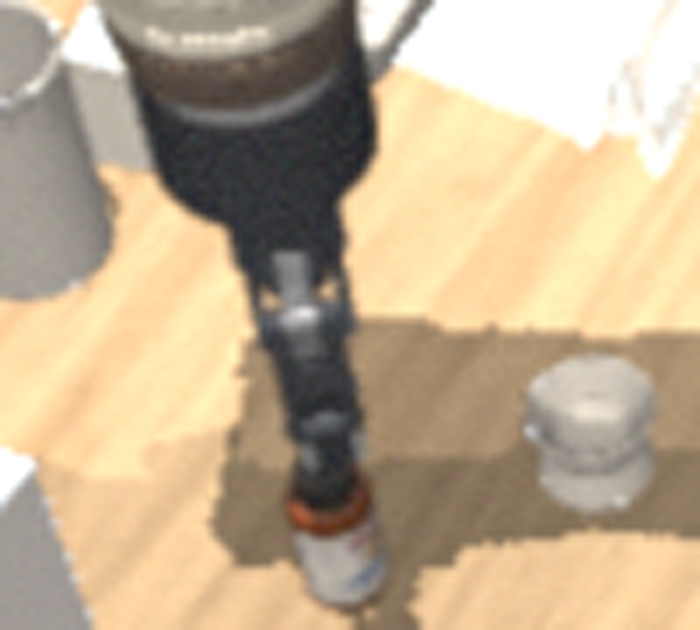

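Emit:
play_rows --commands "1 1 3 -8 0;1 1 3 -25 0;1 1 3 -45 0;1 1 3 -65 0;1 1 3 -80 0;1 1 3 -87 0;1 1 3 -87 0;0.8 1 3 -87 0;0.65 1 3 -87 0;0.5 1 3 -87 0" --force 30

```text
time: 18.85
ee_pos: [0.6105, 0.3003, 0.0423]
tcp_rot: [180.0, -0.1, 40.6]
wrist_force: [0.5, -0.9, -0.5]
opening: 0.0514
```

Emit:
play_rows --commands "0.45 0 0 0 0;0.42 0 0 0 0;0.38 0 0 0 0;0.34 0 0 0 0;0.3 0 0 0 0;0.25 0 0 0 0;0.2 0 0 0 0;0.2 0 0 0 0;0.2 0 0 0 0;0.2 0 0 0 0"

```text
time: 19.68
ee_pos: [0.6103, 0.3001, 0.0416]
tcp_rot: [180.0, -0.1, 40.6]
wrist_force: [0.2, -0.6, 6.1]
opening: 0.0315
```

```bash
python3 st.py; python3 - <<'E'
from h import *
for n in('top','scene'):
    cv2.imwrite(f'pics/{n}11.png',cv2.cvtColor(camera(n),cv2.COLOR_RGB2BGR))
crop('pics/scene11.png','pics/s11b.png',130,180,230,270,7)
E
```

```text
19.68 [610.3 300.1  41.6] [ 1.7997e+02 -7.0000e-02  4.0580e+01] [ 0.2 -0.6  6.1] 31.5 [ 26.2  23.1  10.8  77.6  -0.  165.6]
```

View pics/s11b.png

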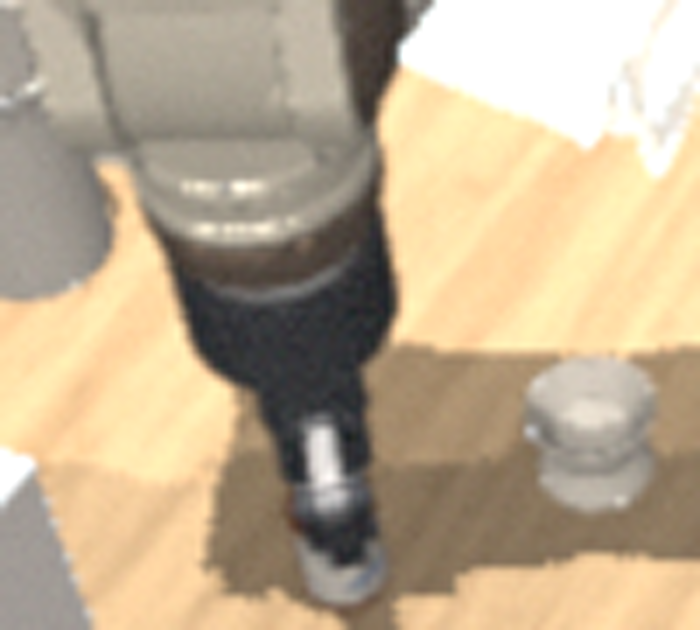

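Emit:
play_rows --commands "0.2 0 0 6 0;0.2 0 0 18 0;0.2 0 0 34 0;0.2 0 0 52 0;0.2 0 0 68 0;0.2 0 -4 80 0;0.2 -2 -14 87 0;0.2 -6 -30 90 0;0.2 -12 -50 90 0;0.2 -18 -74 90 0" --force 40

```text
time: 20.62
ee_pos: [0.5912, 0.2252, 0.1306]
tcp_rot: [-180.0, 0.0, 40.6]
wrist_force: [-0.6, -0.4, -0.7]
opening: 0.031
```

```bash
python3 st.py; python3 - <<'E'
from h import *
cv2.imwrite(f'pics/scene12.png',cv2.cvtColor(camera('scene'),cv2.COLOR_RGB2BGR))
crop('pics/scene12.png','pics/s12b.png',130,150,230,250,6)
E
```

```text
20.62 [591.2 225.2 130.6] [-1.7999e+02  3.0000e-02  4.0630e+01] [-0.6 -0.4 -0.7] 31.0 [ 20.8  15.6  11.1  85.5   0.  160.2]
```

View pics/s12b.png

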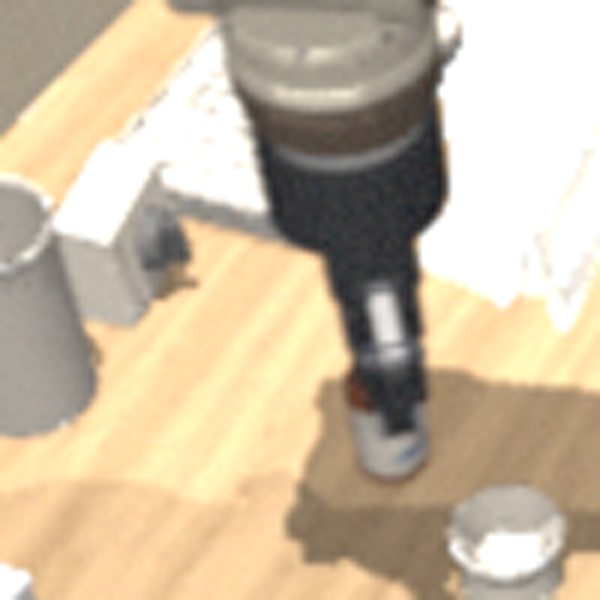

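Emit:
play_rows --commands "0.2 -6 -24 0 0;0.2 -13 -52 0 0;0.2 -20 -82 0 0;0.2 -28 -112 0 0;0.2 -35 -142 0 0;0.2 -43 -172 0 0;0.2 -50 -202 0 0;0.2 -58 -232 0 0;0.2 -65 -262 0 0;0.2 -72 -290 0 0"

```text
time: 21.5
ee_pos: [0.5185, -0.0659, 0.1307]
tcp_rot: [-180.0, 0.0, 40.6]
wrist_force: [0.9, -0.1, -0.8]
opening: 0.0305
```

Emit:
play_rows --commands "0.2 -7 -28 0 0;0.2 -14 -57 0 0;0.2 -22 -87 0 0;0.2 -29 -117 0 0;0.2 -37 -147 0 0;0.2 -44 -177 0 0;0.2 -51 -205 0 0;0.2 -56 -228 0 0;0.2 -60 -244 0 0;0.2 -62 -252 0 0"

```text
time: 22.33
ee_pos: [0.4564, -0.3179, 0.1304]
tcp_rot: [-180.0, 0.0, 40.5]
wrist_force: [-0.6, -0.7, -0.0]
opening: 0.0305
```

Emit:
play_rows --commands "0.2 0 -1 0 0;0.2 0 -1 -6 0;0.2 0 -1 -18 0;0.2 0 -1 -32 0;0.2 0 -1 -42 0;0.2 0 -1 -46 0;0.2 0 -1 -46 0;0.2 0 -1 -46 0"

```text
time: 23.0
ee_pos: [0.4579, -0.3165, 0.0847]
tcp_rot: [-180.0, 0.0, 40.6]
wrist_force: [0.2, -0.6, 0.5]
opening: 0.0306
```

```bash
python3 st.py; python3 - <<'E'
from h import *
for n in('top','scene'):
  cv2.imwrite(f'pics/{n}13.png',cv2.cvtColor(camera(n),cv2.COLOR_RGB2BGR))
crop('pics/scene13.png','pics/s13b.png',260,80,360,180,6)
crop('pics/top13.png','pics/t13b.png',330,170,430,250,6)
o=get_obs()['ee_pos'];ang=np.linspace(0,6.28,60)
c=lambda p:((proj('scene',p)-[259.6,79.6])*6).round()
E_=c(np.c_[o[0]+.016*np.cos(ang),o[1]+.016*np.sin(ang),0*ang+o[2]-.041]);print(E_.min(0),E_.max(0))
E_=c(np.c_[.458+.029*np.cos(ang),-.3185+.029*np.sin(ang),0*ang+.028]);print(E_.min(0),E_.max(0))
E
```

```text
23.0 [ 457.9 -316.5   84.7] [-179.98    0.     40.62] [ 0.2 -0.6  0.5] 30.6 [-34.7   5.6  -5.5  79.    0.  104.7]
[263. 334.] [316. 368.]
[240. 340.] [336. 402.]
```

View pics/s13b.png

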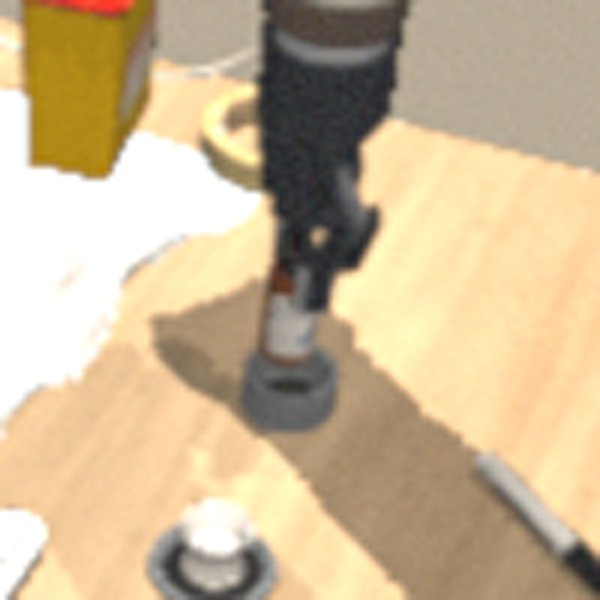

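View pics/t13b.png

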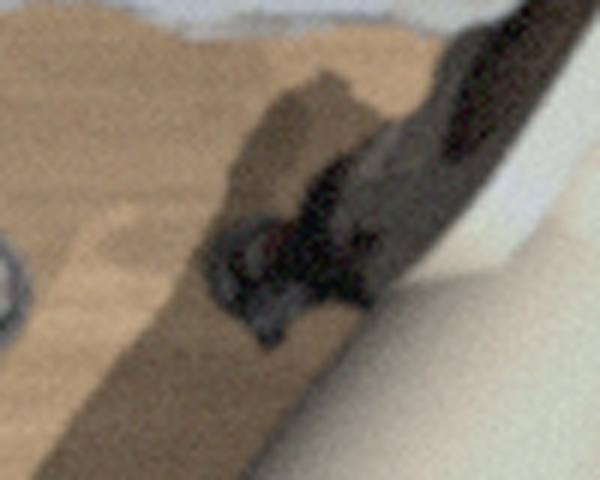

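```bash
python3 - <<'E'
from h import *
crop('pics/scene13.png','pics/s13c.png',290,115,330,155,15)
o=np.array([.4579,-.3165,.0847]);ang=np.linspace(0,6.28,60)
c=lambda p:((proj('scene',p)-[289.5,114.5])*15).round()
im=cv2.imread('pics/s13c.png')
for C,r,z,col in[((o[0],o[1]),.016,o[2]-.041,(0,255,0)),((o[0],o[1]),.016,o[2]-.001,(0,255,0)),((.458,-.3185),.029,.028,(0,0,255)),((.458,-.3185),.024,.028,(0,0,255)),((.458,-.3185),.029,.0,(0,0,255))]:
    p=c(np.c_[C[0]+r*np.cos(ang),C[1]+r*np.sin(ang),0*ang+z]).astype(np.int32);cv2.polylines(im,[p],True,col,1)
cv2.imwrite('pics/s13d.png',im)
E
```

```text
(no output)
```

View pics/s13d.png

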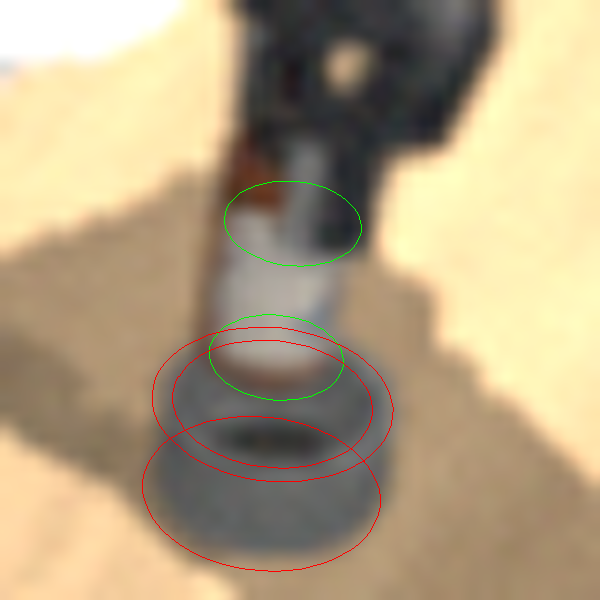

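Emit:
play_rows --commands "0.2 -1.5 -1 -4 0;0.2 -1.5 -1 -11 0;0.2 -1.5 -1 -19 0;0.2 -1.5 -1 -27 0;0.2 -1.5 -1 -33 0;0.2 -1.5 -1 -37 0;0.2 -1.5 -1 -39 0;0.2 -1.5 -1 -40 0;0.2 -1.5 -1 -40 0;0.2 -1.5 -1 -40 0"

```text
time: 23.93
ee_pos: [0.4565, -0.3181, 0.045]
tcp_rot: [180.0, -0.0, 40.6]
wrist_force: [0.8, 0.5, -1.2]
opening: 0.031
```

```bash
python3 st.py; python3 - <<'E'
from h import *
for n in('scene',):
  cv2.imwrite(f'pics/{n}14.png',cv2.cvtColor(camera(n),cv2.COLOR_RGB2BGR))
crop('pics/scene14.png','pics/s14b.png',285,100,335,160,10)
E
```

```text
23.93 [ 456.5 -318.1   45. ] [ 1.7997e+02 -1.0000e-02  4.0590e+01] [ 0.8  0.5 -1.2] 31.0 [-34.9   6.3  -9.1  74.5  -0.  104.5]
```

View pics/s14b.png

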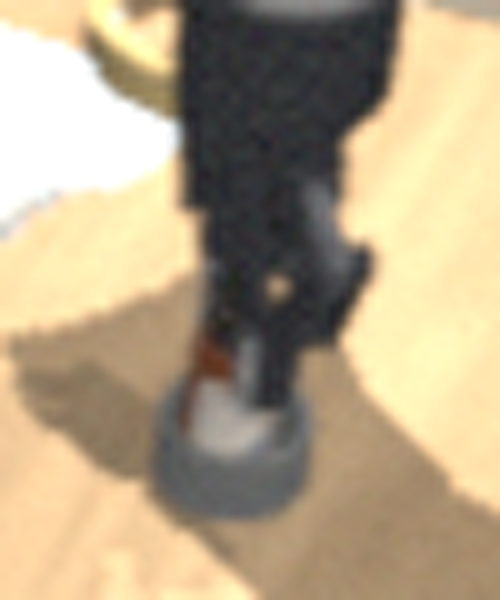

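Emit:
play_rows --commands "0.2 0 0 -0.7 0;0.2 0 0 -1.2 0;0.2 0 0 -1.2 0;0.2 0 0 -1.2 0"

```text
time: 24.32
ee_pos: [0.4568, -0.3182, 0.0446]
tcp_rot: [179.9, -0.0, 40.6]
wrist_force: [-1.3, 0.6, 4.8]
opening: 0.0307
```

Emit:
play_rows --commands "0.38 0 0 0 0;0.42 0 0 0 0;0.5 0 0 0 0;0.6 0 0 0 0;0.75 0 0 0 0;0.9 0 0 0 0;1 0 0 0 0;1 0 0 0 0;1 0 0 0 0;1 0 0 5 0"

```text
time: 25.15
ee_pos: [0.4559, -0.3176, 0.0478]
tcp_rot: [-179.9, 0.0, 40.6]
wrist_force: [-0.5, -0.3, 0.7]
opening: 0.0854
```

Emit:
play_rows --commands "1 0 0 12 0;1 0 0 30 0;1 0 0 55 0;1 0 0 85 0;1 0 0 115 0;1 0 0 140 0;1 -15 -5 155 0;1 -40 -15 165 0;1 -70 -30 165 0;1 -100 -50 165 0"

```text
time: 25.98
ee_pos: [0.3558, -0.3679, 0.2159]
tcp_rot: [179.8, -0.0, 40.7]
wrist_force: [-0.2, -0.6, -0.3]
opening: 0.0854
```

Emit:
play_rows --commands "1 -30 -20 0 0;1 -65 -40 0 0;1 -100 -60 0 0;1 -135 -80 0 0;1 -170 -95 0 0;1 -190 -105 0 0;1 -190 -105 0 0"

```text
time: 26.57
ee_pos: [0.1629, -0.4744, 0.2149]
tcp_rot: [179.9, 0.1, 40.3]
wrist_force: [1.0, -0.8, 0.6]
opening: 0.0856
```

```bash
python3 st.py; python3 - <<'E'
from h import *
for n in('top','scene'):
  cv2.imwrite(f'pics/{n}15.png',cv2.cvtColor(camera(n),cv2.COLOR_RGB2BGR))
crop('pics/scene15.png','pics/s15b.png',155,125,325,335,2.8)
crop('pics/scene15.png','pics/s15c.png',260,110,330,190,7)
crop('pics/top15.png','pics/t15b.png',120,140,400,270,2.8)
E
```

```text
26.57 [ 162.9 -474.4  214.9] [1.7995e+02 8.0000e-02 4.0350e+01] [ 1.  -0.8  0.6] 85.6 [-71.   -2.1   1.1  93.   -0.1  68.6]
```

View pics/s15b.png

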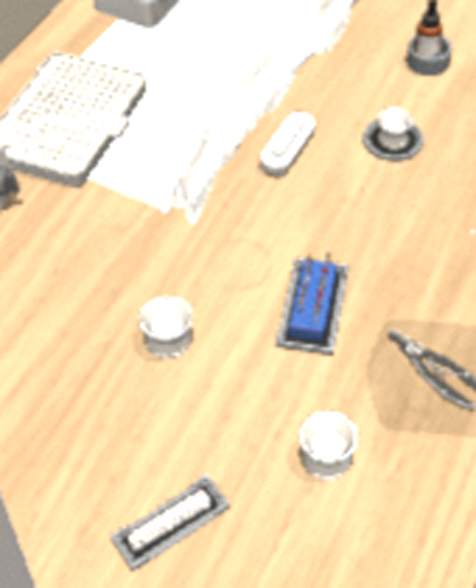

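View pics/s15c.png

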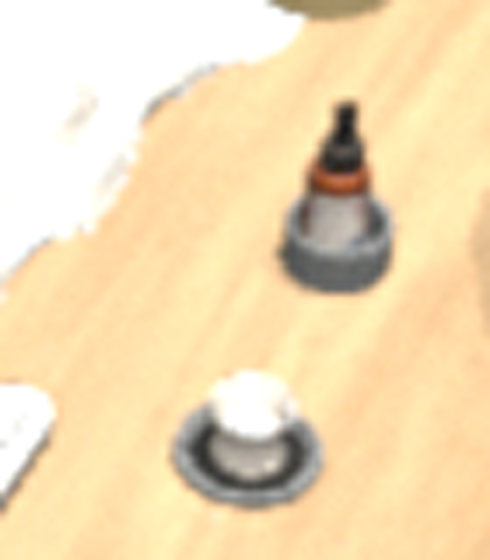

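View pics/t15b.png

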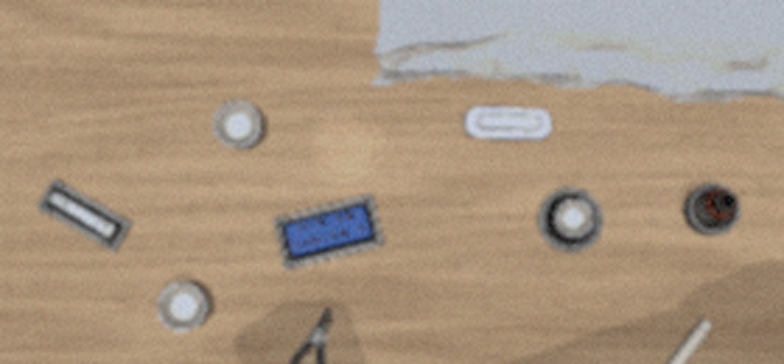

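The bottle stands in the deep ring at scene (309,140) and the cup in the wide ring at (296,175). The brush hasn't moved. One closer look at the two oblong holders before handing in.

```bash
python3 - <<'E'
from h import *
a=cv2.imread('pics/scene15.png')
A=cv2.resize(a[208:258,245:290],None,fx=8,fy=8,interpolation=cv2.INTER_CUBIC)
B=cv2.resize(a[290:340,190:240],None,fx=8,fy=8,interpolation=cv2.INTER_CUBIC)
cv2.imwrite('pics/fin.png',np.hstack([A,B]))
E
```

```text
(no output)
```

View pics/fin.png

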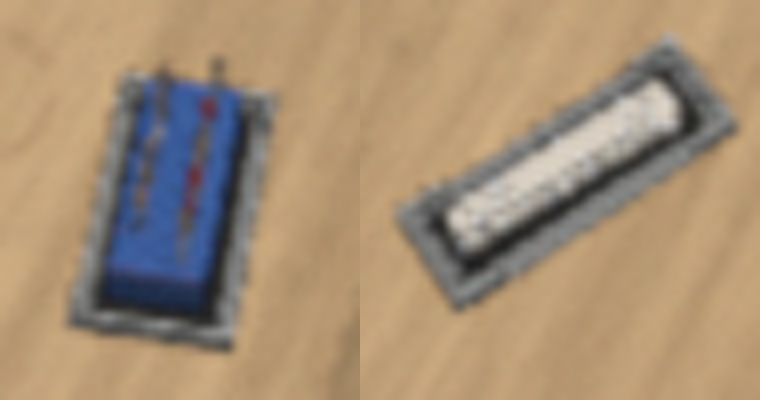

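Both lie flat with black floor visible all round, so I'm handing in.

```bash
python3 -c "
from workcell import *
print(job_done())"
```

```text
the job is handed in; nothing more can be done
None
```

I put the block, the nail clipper, the smallest white cup and the dropper bottle into their holders, in that order, and handed the job in at about 27 s. The arm was clear of everything and the gripper open.

- **Last pictures:** all four things sit inside their holders' edges. The block and clipper lie flat, the cup is mouth up and centred, and the bottle is upright. The nail brush and the two larger cups look unmoved.
- **Forces:** no wrist force reading reported during the moves was above about 7 N.
- **Disagreements:** the two cameras differed by a few millimetres in position, up to about 6 mm on the dropper ring and bottle bulb. I mostly used the top view and checked each thing against its holder in the scene view before lowering it. The clipper read 13 mm between the pads instead of its 16 mm width, but it held and seated normally.

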